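# Shut and snap the sprung tool chest latch

### The arm

A 6-joint arm with a two-finger parallel gripper is mounted at the origin on the work surface. World frame = base frame: x ahead of the robot, y to its left, z up, the work surface at z = 0. Lengths are in m, angles in degrees, forces in N, time in s.
With the tool pointing down it reaches from about 0.3 to 0.75 m from the base axis. Payload 8.5 kg.
Tool frame: the origin (TCP) lies midway between the tips of the shut fingers; the grasp point (between the pads) lies 19 mm behind it; z points along the fingers, y is the line along which they close (so a half turn about z gives the same grasp; the last joint's range is limited). The gripper opens to 85 mm and grips with 20 to 120 N. Pads are 22 mm wide; open, the fingers measure 114 mm over their backs; the gripper's body (76 mm by 85 mm) begins 54 mm behind the grasp point. The pads swing forward as they close: fully open they stand 13 mm farther back than shut.
Start: joints at [-78.455, 21.807, 74.336, -0, 83.858, -12.336], TCP at [0.223, -0.503, 0.231] pointing down, gripper open.
Joint ranges: [-178.18, 178.18], [-50.72, 133.34], [12.68, 142.11], [-81.47, 261.47], [9.98, 163.14], [-165.26, 165.26]. Speed limits (degrees/s): [136.94, 136.94, 180, 180, 180, 180].

### API

Orientations are given as [roll, pitch, yaw] about the fixed x, y, z axes, in that order (R = Rz(yaw) Ry(pitch) Rx(roll)).
In Python, from station import manip gives the robot as it stands.
- The arm moves only by the tool step_arm, never from a script. Its argument "increments" is a list of rows, each a list of 2 entries, a list of its own where there are three numbers: the shift along the tool's x, y, z in mm, then the turn about the tool's z in degrees. In form: [[[dx, dy, dz], spin], ...]. A call has exactly 10 rows; each row is the pose to reach, as a shift and turn from the pose commanded when the call began, along the tool's axes at that moment; what a row does not reach only later rows make up. A row lasts 1/8 s, in which the tool goes at most 62.5 mm and 10.7 degrees, less where a joint would pass 70% of its speed; a pose out of reach is approached as far as the arm can. A call with a gripper value outside its range is refused whole. "fingers" is the closure in counts, from 0 (fully open) to 255 (shut), set as the call begins (left out, the last holds). The fingers move at their own pace and stop on an object; "squeeze" is the grip in N (left out, the last holds). Time passes only in rows, so rows that repeat a pose let the fingers close, or fill a call up. It gives the time, the measured TCP pose, the force, the opening and the grip force at its end, in the units of the state.
- manip.read_state(): the state, without advancing time (a new reading comes with each control period).
- manip.get_image(name): name is "scene" or "top" or "wrist"; returns a dict with "image" (384x512x3 uint8, red, green, blue), "z_map" (384x512 float32, m along the optical axis (not along the pixel's ray), 0 where there is no reading), "mtx" (3x3 intrinsics, pixels), "T" (4x4, takes a point from camera to world coordinates). Camera axes: x right, y down, z forward; pixel columns grow to the right and rows downward; lengths in m; the calibration is good to about 2 mm. A picture is of the moment at which its call begins.
- manip.close_job(): hands the job in; it is judged then, once.
The state is a dict: "t": time; "qpos": joint angles; "joint_velocities": joint speeds; "tau": joint torques, N m; "tcp_pos": TCP position; "orientation": TCP orientation; "wrist_force": force on the tool from outside, world axes, zero at the start; "wrist_torque": the same for the moment, N m; "grip_width": finger opening in m; "grasp_force": force on a finger pad.
Only numpy, scipy, OpenCV 4.12 (cv2) and the standard library are available. Lean on these libraries where they do the work, as an engineer would, in place of code of your own. Each camera call takes 0.05 s, during which the arm holds its last target. There are 200 camera calls.

### The job

Close the grey tool chest: bear down on the red roller of its rocker latch so that the sprung lid goes fully down, and keep pressing until the rocker snaps over its centre and locks. Then lean on the roller with a steady 12 N or so for a good second to be sure that it has seated, and let go. Never push on the chest, lid or latch with more than 25 N, and leave the other things on the bench where they are.

Things in the scene. Friction and masses are not known exactly. Their poses are not given: they have to be found in the camera images.
- chest: Small grey steel tool chest, 150 (x) x 220 (y) x 90 mm high under its lid, bolted to the bench. Origin: centre of its underside on the bench. Its x axis points from the latch side (front, -x) to the hinge side; z is up. The lid's hinge line runs along the chest's y at x = +75, z = +90 mm.
- lid (a joint): Angle of the grey lid (10 mm plate, 150 mm deep) about its hinge, rad: 0 = shut, positive = latch edge raised. A spring lifts it: it starts 0.15 to 0.35 rad open and springs up again whenever it is let go unlatched. Pressing at the latch takes 1 to 6 N to swing it down; it stops firmly at 0.
- latch: The steel rocker of the latch with its red roller, pivoted in a bracket on the middle of the lid's front edge; it moves with the lid. Origin on its pivot line (along y): lid shut, x = -89, y = 0, z = +98 mm in the chest's frame, so 164 mm before and 8 mm above the hinge line. Its axes are parallel to the chest's when the lid is shut and the rocker locked.
- rocker (a joint): Angle of the latch's steel rocker on its bracket, rad: 0 = open, 0.36 = locked; its outer wing goes down as it grows. Over-centre spring: driven back to 0 below 0.18, it snaps on to 0.36 beyond; about 11 N straight down on the red roller takes it over. The wing (32 mm wide, 70 mm long, outwards, -x) points 0.18 rad above the lid's plane when open, 0.18 rad below it when locked.
- stud_foot (a point): Point on the wing's mid-plane, 50 mm from the pivot, where a red, freely turning roller (radius 14, width 26 mm, axis along y) stands on a brass screw stem square to the wing. Its axis is 22 to 38 mm above this point, screwed to a different height each time and NOT measured: find it by touch or sight. It is cushioned along the stem, about 3 N per mm up to 9 mm, then solid.
- keeper (a point): Middle of the steel keeper lip on the chest's front, x = -80, z = +70 mm in the chest's frame. As the rocker locks, the toe of its leg swings in below the lip and holds the lid, which may rise 1 to 3 mm until the toe catches. If the rocker is snapped over with the lid up, the toe lands on top of the lip and the lid cannot shut.
- seal_ring: white ceramic seal ring, 64 mm outside, 14 mm high, lying flat; not part of the job. Origin: centre of its underside.
- linkage_arm: polished titanium linkage arm, 130 mm long, 12 mm high, lying flat; not part of the job. Origin: centre of its underside.
- jaw_insert: red silicone jaw insert, ribbed block 60 x 30 x 20 mm; not part of the job. Origin: centre of its underside.
- end_cap: stainless cylinder end cap, 60 mm across, 26 mm high; not part of the job. Origin: centre of its underside.
- hex_driver: driver lying on the bench; not part of the job. Origin: centre of its underside.
- grease_jar: closed jar, 56 mm across, 60 mm high; not part of the job. Origin: centre of its underside.

How it is judged (in metres and radians):
On the way, in this order (a step that is already met when the one before it is completed fails the run):
1. the lid is pressed shut with the rocker still open (value of joint lid below 0.035 rad and value of joint rocker below 0.16 rad), for 0.1 s.
2. the rocker has snapped over and locked with the lid shut (value of joint lid below 0.035 rad and value of joint rocker above 0.32 rad), for 0.05 s.
3. the fingers lean on the locked latch with 7 to 20 N for 0.5 s (all of step 2 and contact force between the fingers and latch between 7 and 20 N), for 0.5 s.
At the end, for the whole second after the job is handed in: The lid is shut (below 0.035 rad), held by the locked rocker (above 0.32 rad), after the locked latch was pressed with 7 to 20 N for half a second (all of step 2 and value of joint lid above -0.02 rad); the robot touches nothing.
It fails at once if chest, lid or latch pushed with more than 27 N (contact force between any of the fingers, the arm and chest above 27 N).
It fails at once if another thing on the bench shifted by more than 20 mm (distance of any of seal_ring, linkage_arm, jaw_insert, end_cap, hex_driver, grease_jar from where it was at the start of the episode above 0.02 m).
It also fails if it takes over 56 s, if anything falls off the work surface, if the arm or the gripper's body presses on something with over 40 N, if the wrist force passes 120 N, or if a joint passes its speed limit or range.

## Working session

There is one attempt and no reset: what is moved stays moved. The work goes in short steps, Python scripts to look and compute and a tool call to move; the robot and the scene stay as the last step left them, time stands still between calls to the robot, and variables do not carry over. Pictures are saved under pics/ and viewed, at most 10 in all, crops included, and the job is handed in when it is done.

Besides the shell and the picture viewer there is one more tool, called after ">>>" as name([rows], argument=value, ...), one row to a line, values as JSON. step_arm: Moves the arm, as the interface text tells. Its arguments: {"type":"object","properties":{"increments":{"type":"array"},"fingers":{"type":"number"},"squeeze":{"type":"number"}},"required":["increments"]}

```bash
mkdir -p pics; cat > h.py <<'E'
import numpy as np,cv2
from station import manip
def pts(d):
    z=d["z_map"];K=d["mtx"];v,u=np.mgrid[:z.shape[0],:z.shape[1]]
    P=np.stack([(u-K[0,2])/K[0,0]*z,(v-K[1,2])/K[1,1]*z,z],-1)
    W=P@d["T"][:3,:3].T+d["T"][:3,3];W[z==0]=np.nan
    return W
def red(im):
    h=cv2.cvtColor(im,cv2.COLOR_RGB2HSV)
    return (((h[...,0]<8)|(h[...,0]>172))&(h[...,1]>130)&(h[...,2]>60)).astype(np.uint8)
E
python3 - <<'E'
from h import *
s=manip.read_state();print({k:np.round(v,3) for k,v in s.items()})
ims=[]
for n in("scene","top"):
    d=manip.get_image(n);ims.append(d["image"]);np.savez(f"{n}.npz",**d)
    W=pts(d);m=red(d["image"]);N,L,S,C=cv2.connectedComponentsWithStats(m)
    print(n,np.round(d["T"],3).tolist(),np.round(d["mtx"],1).tolist())
    for i in range(1,N):
        if S[i,4]>25:print(S[i],C[i].round(1),np.nanmedian(W[L==i],0).round(3),np.nanmax(W[L==i][:,2]))
    cv2.imwrite(f"pics/{n}0.png",d["image"][...,::-1])
E
```

```text
{'t': np.float64(0.0), 'qpos': array([-7.8457e+01,  2.1841e+01,  7.4386e+01, -1.0000e-03,  8.3858e+01,
       -1.2336e+01]), 'joint_velocities': array([-0.065, -0.05 , -0.059, -0.039, -0.023,  0.031]), 'tau': array([ 3.0000e-03, -4.4845e+01, -2.3128e+01, -0.0000e+00,  5.0000e-03,
       -0.0000e+00]), 'tcp_pos': array([ 0.223, -0.503,  0.231]), 'orientation': array([-1.79916e+02, -1.70000e-02,  2.38790e+01]), 'wrist_force': array([-0.167,  0.54 ,  0.39 ]), 'wrist_torque': array([ 0.042, -0.004,  0.02 ]), 'grasp_force': np.float64(0.0), 'grip_width': np.float64(0.086)}
scene [[0.816, 0.421, -0.395, 1.026], [0.578, -0.583, 0.571, -0.687], [0.01, -0.694, -0.72, 0.968], [0.0, 0.0, 0.0, 1.0]] [[367.7, 0.0, 251.1], [0.0, 367.7, 188.8], [0.0, 0.0, 1.0]]
[ 392   53  120  161 9693] [457.6 116.9] [ 1.024  1.107 -0.015] 0.06069228753273148
[269 106  17  15 114] [276.4 112.9] [0.325 0.517 0.021] 0.03354281373339607
[235 152  11  11  78] [240.4 156.9] [0.5   0.013 0.204] 0.21263351554156484
[284 172  13  13  80] [290.5 177.7] [0.593 0.197 0.019] 0.13123886397946027
top [[-0.004, -0.984, 0.176, 0.315], [-1.0, 0.003, -0.009, -0.013], [0.009, -0.176, -0.984, 1.382], [0.0, 0.0, 0.0, 1.0]] [[436.0, 0.0, 256.3], [0.0, 436.0, 189.5], [0.0, 0.0, 1.0]]
[  0  74  10  95 195] [  3.6 121.8] [ 0.952  1.101 -0.5  ] -0.4833704152244849
[179 173  16  20 190] [186.3 182.7] [0.582 0.197 0.016] 0.02739797094537666
[235 197  12  11  90] [240.8 201.6] [0.493 0.017 0.207] 0.21207704316080256
[ 69 250  20  33 284] [ 78.2 266.7] [0.319 0.52  0.022] 0.034094487588556266
```

View pics/scene0.png

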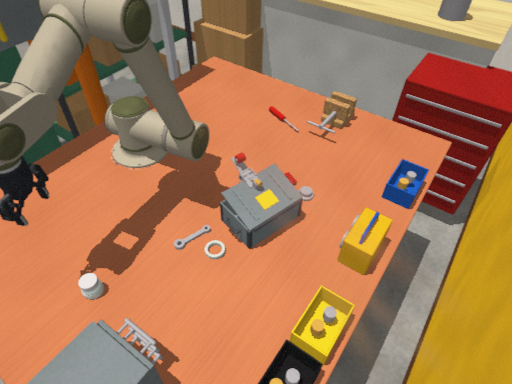

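View pics/top0.png

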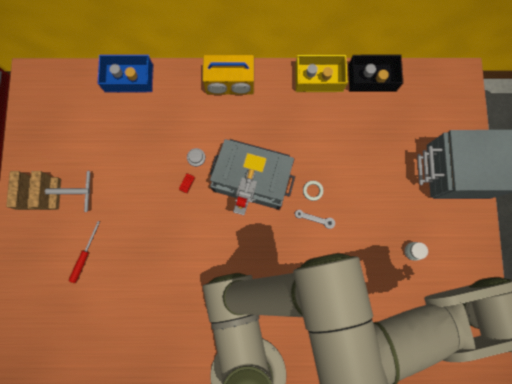

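The scene view shows the chest at about (262,203) with the lid open and the red roller at (240,157). The top view shows the roller at (241,202), latch side towards the robot. Next I fit the lid plane for yaw and lid angle.

```bash
python3 - <<'E'
from h import *
A=[];Rl=[]
for n in("scene","top"):
    d=dict(np.load(f"{n}.npz"));W=pts(d);m=red(d["image"])>0
    near=(np.hypot(W[...,0]-.57,W[...,1]+.02)<.2)
    r=m&near&(W[...,2]>.15);Rl.append(W[r]);print(n,"roller",r.sum(),W[r].min(0).round(4),W[r].max(0).round(4))
    k=near&(W[...,2]>.085)&~m;P=W[k];A.append(P)
    rng=np.random.default_rng(0);best=None
    for _ in range(500):
        a,b,c=P[rng.choice(len(P),3,False)];nn=np.cross(b-a,c-a);L=np.linalg.norm(nn)
        if L<1e-5:continue
        nn/=L;q=abs((P-a)@nn)<.002
        if abs(nn[2])<.8:continue
        if best is None or q.sum()>best.sum():best=q
    Q=P[best];c=Q.mean(0);nn=np.linalg.svd(Q-c)[2][2];nn*=np.sign(nn[2])
    print("plane",len(P),len(Q),c.round(4),nn.round(4),"tilt",np.arccos(nn[2]),"dir",np.degrees(np.arctan2(nn[1],nn[0])))
    rect=cv2.minAreaRect((Q[:,:2]*1000).astype(np.float32));print(rect,cv2.boxPoints(rect).round(1).tolist())
    # bench & object depth check
    b=W[(abs(W[...,2])<.02)&near];print("bench z",np.median(b[:,2]))
E
```

```text
scene roller 76 [0.4784 0.0023 0.1879] [0.511  0.0308 0.2126]
plane 3371 1799 [ 0.6083 -0.0206  0.1225] [ 0.2923 -0.0834  0.9527] tilt 0.3088308263001802 dir -15.926280731545658
((591.4697265625, -10.350143432617188), (220.55209350585938, 185.8823699951172), 73.91142272949219) [[471.6000061035156, -90.5999984741211], [650.2000122070312, -142.10000610351562], [711.2999877929688, 69.9000015258789], [532.7000122070312, 121.4000015258789]]
bench z 0.0014300449107116364
top roller 85 [0.4789 0.0036 0.1926] [0.5056 0.0314 0.2121]
plane 3732 1858 [ 0.6038 -0.0166  0.1235] [ 0.3019 -0.089   0.9492] tilt 0.3201430263722751 dir -16.425522254106877
((594.653076171875, -12.309356689453125), (218.95375061035156, 174.18380737304688), 74.12813568115234) [[480.8999938964844, -93.80000305175781], [648.5, -141.39999389648438], [708.4000244140625, 69.19999694824219], [540.7999877929688, 116.80000305175781]]
bench z 0.00029311884349481065
```

>>> step_arm([
  [[30,-24,-20],3],
  [[75,-59,-30],7],
  [[130,-102,-30],11],
  [[185,-145,-30],16],
  [[240,-188,-30],21],
  [[295,-231,-30],26],
  [[350,-274,-30],31],
  [[400,-313,-30],35],
  [[440,-344,-30],38],
  [[463,-362,-30],40],
], fingers=255, squeeze=60)

```text
t: 1.35
tcp_pos: [0.5, 0.0178, 0.2611]
orientation: [180.0, 0.0, -16.2]
wrist_force: [0.5, -0.9, 0.4]
grip_width: -0.0002
grasp_force: 0.0
```

```bash
python3 - <<'E'
from h import *
s=manip.read_state();print({k:np.round(v,4) for k,v in s.items() if k in("t","tcp_pos","orientation","wrist_force","grip_width")})
d=manip.get_image("scene");im=d["image"]
c=im[90:250,170:330];cv2.imwrite("pics/s1.png",cv2.resize(c,None,fx=3.5,fy=3.5,interpolation=2)[...,::-1])
W=pts(d);m=(red(im)>0)&(np.hypot(W[...,0]-.5,W[...,1]-.015)<.04);print(m.sum(),W[m].min(0),W[m].max(0))
E
```

```text
{'t': np.float64(1.35), 'tcp_pos': array([0.5   , 0.0178, 0.2611]), 'orientation': array([ 1.799958e+02,  2.020000e-02, -1.615390e+01]), 'wrist_force': array([ 0.547 , -0.9264,  0.4053]), 'grip_width': np.float64(-0.0002)}
79 [0.47872001 0.00085905 0.16983695] [0.51574453 0.03316973 0.30168112]
```

View pics/s1.png

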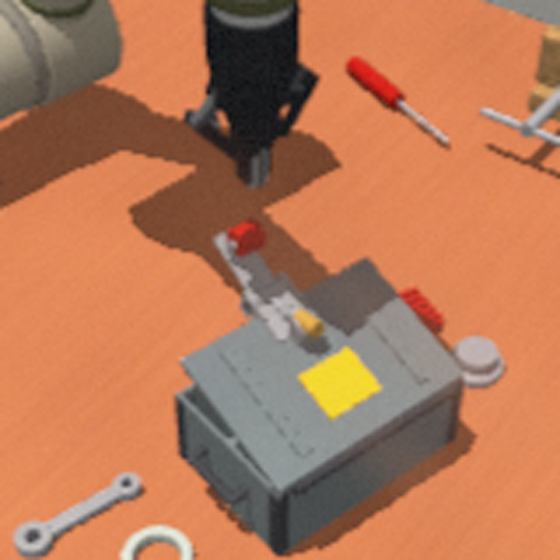

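The shut fingers (view pixel 258,180) hang right over the roller (245,237) and line up with the rocker. Descending to just above it.

>>> step_arm([
  [[0,1,8],0],
  [[0,1,16],0],
  [[0,1,24],0],
  [[0,1,32],0],
  [[0,1,38],0],
  [[0,1,42],0],
  [[0,1,45],0],
  [[0,1,48],0],
  [[0,1,50],0],
  [[0,1,52],0],
])

```text
t: 2.65
tcp_pos: [0.4992, 0.0146, 0.2093]
orientation: [-180.0, -0.0, -16.1]
wrist_force: [0.5, -0.1, 0.1]
grip_width: -0.0005
grasp_force: 0.0
```

```bash
python3 - <<'E'
import numpy as np
hz=90
for h in(26,29.5,33):
  for t in(.32,.25,.2,.15,.1,.05,0):
    p=np.array([-164*np.cos(t)+8*np.sin(t),164*np.sin(t)+8*np.cos(t)+hz]);a=t+.18
    r=p+50*np.array([-np.cos(a),np.sin(a)])+h*np.array([np.sin(a),np.cos(a)])
    print(h,t,r.round(1),"top",round(r[1]+14,1))
E
```

```text
26 0.32 [-184.6  196. ] top 210.0
26 0.25 [-191.5  182.8] top 196.8
26 0.2 [-195.9  173.1] top 187.1
26 0.15 [-199.8  163.2] top 177.2
26 0.1 [-203.2  153.1] top 167.1
26 0.05 [-206.2  142.9] top 156.9
26 0 [-208.5  132.5] top 146.5
29.5 0.32 [-182.9  199. ] top 213.0
29.5 0.25 [-190.1  186. ] top 200.0
29.5 0.2 [-194.6  176.4] top 190.4
29.5 0.15 [-198.7  166.5] top 180.5
29.5 0.1 [-202.3  156.5] top 170.5
29.5 0.05 [-205.4  146.3] top 160.3
29.5 0 [-207.9  136. ] top 150.0
33 0.32 [-181.2  202.1] top 216.1
33 0.25 [-188.6  189.2] top 203.2
33 0.2 [-193.3  179.6] top 193.6
33 0.15 [-197.6  169.8] top 183.8
33 0.1 [-201.3  159.9] top 173.9
33 0.05 [-204.6  149.7] top 163.7
33 0 [-207.3  139.4] top 153.4
```

>>> step_arm([
  [[-1,0,2],0],
  [[-2,0,4],0],
  [[-3,0,6],0],
  [[-4,0,8],0],
  [[-5,0,10],0],
  [[-6,0,12],0],
  [[-7,0,14],0],
  [[-8,0,16],0],
  [[-9,0,18],0],
  [[-10,0,20],0],
])

```text
t: 3.9
tcp_pos: [0.4895, 0.0174, 0.1892]
orientation: [-180.0, -0.0, -16.1]
wrist_force: [0.3, -0.4, 1.2]
grip_width: -0.0
grasp_force: 0.9
```

```bash
python3 - <<'E'
from h import *
s=manip.read_state();print({k:np.round(v,4) for k,v in s.items() if k in("t","tcp_pos","wrist_force")})
d=manip.get_image("scene");im=d["image"]
c=im[90:250,170:330];cv2.imwrite("pics/s2.png",cv2.resize(c,None,fx=3.5,fy=3.5,interpolation=2)[...,::-1])
E
```

```text
{'t': np.float64(3.9), 'tcp_pos': array([0.4895, 0.0174, 0.1892]), 'wrist_force': array([ 0.2917, -0.4135,  1.2034])}
```

View pics/s2.png

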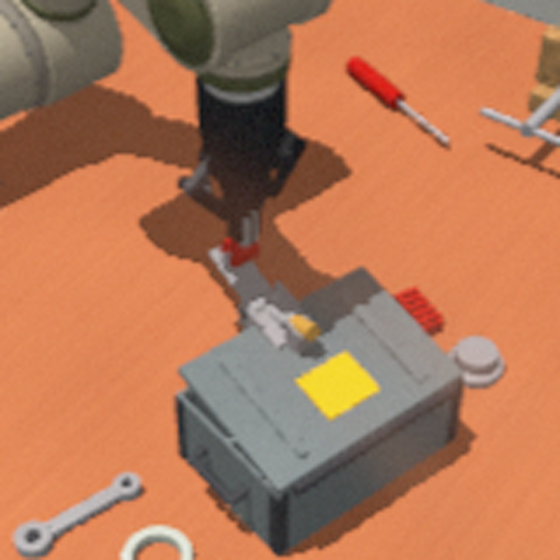

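The fingers sit on the roller (240,248) and the lid is coming down under about 1 N. Continuing along the arc.

>>> step_arm([
  [[-1,0,2],0],
  [[-2,0,4],0],
  [[-3,0,6],0],
  [[-4,0,8],0],
  [[-4,0,10],0],
  [[-5,0,12],0],
  [[-6,0,14],0],
  [[-7,0,16],0],
  [[-7,0,18],0],
  [[-8,0,20],0],
])

```text
t: 5.2
tcp_pos: [0.4819, 0.0196, 0.1692]
orientation: [-180.0, -0.0, -16.1]
wrist_force: [-0.2, -0.2, 3.8]
grip_width: 0.0001
grasp_force: 1.3
```

>>> step_arm([
  [[-1,0,1.5],0],
  [[-1,0,3],0],
  [[-2,0,4],0],
  [[-2,0,5],0],
  [[-2,0,6],0],
  [[-3,0,7],0],
  [[-3,0,8],0],
  [[-3,0,9],0],
  [[-4,0,10],0],
  [[-4,0,11],0],
])

```text
t: 6.45
tcp_pos: [0.478, 0.0207, 0.1583]
orientation: [180.0, 0.0, -16.1]
wrist_force: [-0.9, 0.1, 4.5]
grip_width: -0.0001
grasp_force: 1.6
```

```bash
cat > lid.py <<'E'
from h import *
s=manip.read_state();print({k:np.round(v,4) for k,v in s.items() if k in("t","tcp_pos","wrist_force","wrist_torque")})
for n in("scene","top"):
    W=pts(manip.get_image(n));e=np.array([.9605,-.278]);f=np.array([.278,.9605])
    r=W[...,:2]-[.677,-.035];x=r@e;y=r@f;z=W[...,2]
    k=(x>-.145)&(x<-.01)&(abs(y)>.045)&(abs(y)<.1)&(z>.08)&(z<.16)
    p=np.polyfit(x[k],z[k],1)
    for _ in range(4):
        q=abs(np.polyval(p,x[k])-z[k])<.004;p=np.polyfit(x[k][q],z[k][q],1)
    print(n,"lid angle",-np.arctan(p[0]).round(3),"z@hinge",p[1].round(4),q.sum(),k.sum())
E
python3 lid.py
```

```text
{'t': np.float64(6.45), 'tcp_pos': array([0.478 , 0.0207, 0.1583]), 'wrist_force': array([-0.8917,  0.1091,  4.5204]), 'wrist_torque': array([-0.0407,  0.0745,  0.0417])}
scene lid angle 0.056 z@hinge 0.1012 1071 1120
top lid angle 0.06 z@hinge 0.0998 1070 1257
```

>>> step_arm([
  [[0,0,1],0],
  [[-0.5,0,2],0],
  [[-1,0,3],0],
  [[-1,0,4],0],
  [[-1.5,0,5],0],
  [[-2,0,6],0],
  [[-2,0,7],0],
  [[-2,0,8],0],
  [[-2,0,8.5],0],
  [[-2,0,9],0],
])

```text
t: 7.8
tcp_pos: [0.4761, 0.0212, 0.1493]
orientation: [-180.0, -0.0, -16.1]
wrist_force: [-0.0, -1.1, 2.8]
grip_width: -0.0001
grasp_force: 1.8
```

```bash
python3 lid.py
```

```text
{'t': np.float64(7.8), 'tcp_pos': array([0.4761, 0.0212, 0.1493]), 'wrist_force': array([-0.0406, -1.0757,  2.8138]), 'wrist_torque': array([-0.0568,  0.0569, -0.0046])}
scene lid angle 0.017 z@hinge 0.1012 1034 1077
top lid angle 0.017 z@hinge 0.1 1107 1295
```

>>> step_arm([
  [[0,0,0.5],0],
  [[0,0,1],0],
  [[0,0,1.5],0],
  [[-0.5,0,2],0],
  [[-0.5,0,2.5],0],
  [[-0.5,0,3],0],
  [[-0.5,0,3.5],0],
  [[-0.5,0,4],0],
  [[-0.5,0,4],0],
  [[-0.5,0,4],0],
])

```text
t: 9.15
tcp_pos: [0.4759, 0.0213, 0.1456]
orientation: [-180.0, -0.0, -16.1]
wrist_force: [-1.2, -0.9, 5.4]
grip_width: 0.0002
grasp_force: 3.2
```

```bash
python3 lid.py
```

```text
{'t': np.float64(9.15), 'tcp_pos': array([0.4759, 0.0213, 0.1456]), 'wrist_force': array([-1.2425, -0.8806,  5.3618]), 'wrist_torque': array([-0.0987,  0.1042,  0.0537])}
scene lid angle 0.001 z@hinge 0.1016 1032 1072
top lid angle 0.004 z@hinge 0.1002 1099 1306
```

>>> step_arm([
  [[0,0,0.5],0],
  [[0,0,1],0],
  [[-0.5,0,1.5],0],
  [[-0.5,0,2],0],
  [[-1,0,2.5],0],
  [[-1,0,3],0],
  [[-1,0,3],0],
  [[-1,0,3],0],
  [[-1,0,3],0],
  [[-1,0,3],0],
])

```text
t: 10.5
tcp_pos: [0.4753, 0.0215, 0.1431]
orientation: [-180.0, -0.1, -16.1]
wrist_force: [-0.5, -0.6, 9.9]
grip_width: 0.0003
grasp_force: 5.1
```

```bash
python3 lid.py
```

```text
{'t': np.float64(10.5), 'tcp_pos': array([0.4753, 0.0215, 0.1431]), 'wrist_force': array([-0.5225, -0.6089,  9.8573]), 'wrist_torque': array([-0.1014,  0.1692, -0.0485])}
scene lid angle 0.002 z@hinge 0.1015 1025 1074
top lid angle 0.007 z@hinge 0.1002 1091 1325
```

>>> step_arm([
  [[0,0,0.5],0],
  [[-0.5,0,1],0],
  [[-0.5,0,1.5],0],
  [[-1,0,2],0],
  [[-1,0,2.5],0],
  [[-1.5,0,3],0],
  [[-1.5,0,3],0],
  [[-1.5,0,3],0],
  [[-1.5,0,3],0],
  [[-1.5,0,3],0],
])

```text
t: 11.85
tcp_pos: [0.4733, 0.0221, 0.1393]
orientation: [-180.0, 0.0, -16.1]
wrist_force: [-0.6, 0.2, -0.1]
grip_width: -0.0002
grasp_force: 0.0
```

Force has dropped to 0: the rocker snapped. Checking.

```bash
python3 lid.py; python3 - <<'E'
from h import *
d=manip.get_image("scene");im=d["image"]
W=pts(d);m=(red(im)>0)&(np.hypot(W[...,0]-.47,W[...,1]-.02)<.05)
e=np.array([.9605,-.278]);f=np.array([.278,.9605]);r=W[m][:,:2]-[.677,-.035]
print(m.sum(),np.percentile(r@e,[2,50,98]).round(4),np.percentile(r@f,[2,50,98]).round(4),np.percentile(W[m][:,2],[2,50,98]).round(4))
c=im[90:250,170:330];cv2.imwrite("pics/s3.png",cv2.resize(c,None,fx=3.5,fy=3.5,interpolation=2)[...,::-1])
E
```

```text
{'t': np.float64(11.85), 'tcp_pos': array([0.4733, 0.0221, 0.1393]), 'wrist_force': array([-0.6235,  0.1644, -0.1499]), 'wrist_torque': array([-0.0159, -0.0284, -0.0047])}
scene lid angle 0.019 z@hinge 0.1013 1036 1082
top lid angle 0.02 z@hinge 0.0999 1182 1350
52 [-0.2345 -0.2133 -0.2075] [-0.0135 -0.0073  0.0111] [0.1137 0.1268 0.1355]
```

View pics/s3.png

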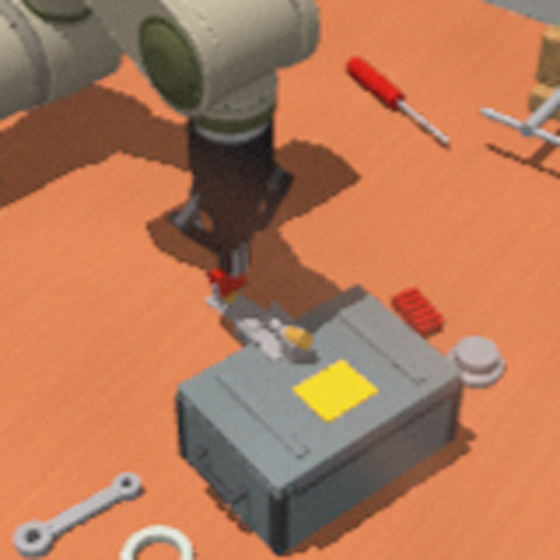

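Rocker wing is locked down (218,300), with the lid resting on the toe at about 0.02 rad. Centring over the roller and pressing gently.

>>> step_arm([
  [[-2,0,0],0],
  [[-4,0,0],0],
  [[-6,0,0],0],
  [[-7,0,1],0],
  [[-7,0,2],0],
  [[-7,0,3],0],
  [[-7,0,4],0],
  [[-7,0,5],0],
  [[-7,0,6],0],
  [[-7,0,7],0],
])

```text
t: 13.25
tcp_pos: [0.4666, 0.024, 0.1323]
orientation: [-180.0, -0.0, -16.1]
wrist_force: [0.5, 0.6, 1.3]
grip_width: -0.0
grasp_force: 0.4
```

>>> step_arm([
  [[0,0,0.5],0],
  [[0,0,1],0],
  [[0,0,1.5],0],
  [[0,0,2],0],
  [[0,0,2.5],0],
  [[0,0,3],0],
  [[0,0,3.5],0],
  [[0,0,4],0],
  [[0,0,4],0],
  [[0,0,4],0],
])

```text
t: 14.5
tcp_pos: [0.4665, 0.024, 0.1283]
orientation: [-180.0, 0.0, -16.1]
wrist_force: [0.8, 0.7, 2.8]
grip_width: -0.0002
grasp_force: 1.6
```

>>> step_arm([
  [[0,0,0.5],0],
  [[0,0,1],0],
  [[0,0,1.5],0],
  [[0,0,2],0],
  [[0,0,2],0],
  [[0,0,2],0],
  [[0,0,2],0],
  [[0,0,2],0],
  [[0,0,2],0],
  [[0,0,2],0],
])

```text
t: 15.75
tcp_pos: [0.4668, 0.024, 0.1266]
orientation: [-180.0, -0.1, -16.1]
wrist_force: [-0.1, 0.6, 7.4]
grip_width: -0.0
grasp_force: 3.3
```

>>> step_arm([
  [[0,0,0.5],0],
  [[0,0,1],0],
  [[0,0,1.5],0],
  [[0,0,2],0],
  [[0,0,2],0],
  [[0,0,2],0],
  [[0,0,2],0],
  [[0,0,2],0],
  [[0,0,2],0],
  [[0,0,2],0],
])

```text
t: 17.0
tcp_pos: [0.4671, 0.0239, 0.1251]
orientation: [-180.0, -0.1, -16.1]
wrist_force: [0.2, 0.3, 11.2]
grip_width: -0.0
grasp_force: 5.2
```

Hold slightly firmer for over a second.

>>> step_arm([
  [[0,0,0.3],0],
  [[0,0,0.5],0],
  [[0,0,0.5],0],
  [[0,0,0.5],0],
  [[0,0,0.5],0],
  [[0,0,0.5],0],
  [[0,0,0.5],0],
  [[0,0,0.5],0],
  [[0,0,0.5],0],
  [[0,0,0.5],0],
])

```text
t: 18.25
tcp_pos: [0.4672, 0.0239, 0.1247]
orientation: [-180.0, -0.1, -16.1]
wrist_force: [-0.5, 0.9, 12.1]
grip_width: 0.0002
grasp_force: 5.7
```

```bash
python3 lid.py
```

```text
{'t': np.float64(18.25), 'tcp_pos': array([0.4672, 0.0239, 0.1247]), 'wrist_force': array([-0.4664,  0.9303, 12.0829]), 'wrist_torque': array([ 0.0728,  0.0301, -0.0126])}
scene lid angle 0.002 z@hinge 0.1014 1030 1078
top lid angle 0.006 z@hinge 0.0999 1248 1447
```

>>> step_arm([
  [[0,0,-1],0],
  [[0,0,-2],0],
  [[0,0,-4],0],
  [[0,0,-6],0],
  [[0,0,-9],0],
  [[0,0,-14],0],
  [[0,0,-22],0],
  [[0,0,-35],0],
  [[0,0,-50],0],
  [[0,0,-60],0],
])

```text
t: 19.6
tcp_pos: [0.4667, 0.024, 0.1851]
orientation: [-180.0, -0.1, -16.1]
wrist_force: [-0.2, 0.4, 0.6]
grip_width: -0.0001
grasp_force: 0.0
```

```bash
python3 lid.py; python3 - <<'E'
from h import *
im=manip.get_image("scene")["image"]
c=im[90:250,170:330];cv2.imwrite("pics/s4.png",cv2.resize(c,None,fx=3.5,fy=3.5,interpolation=2)[...,::-1])
E
```

```text
{'t': np.float64(19.6), 'tcp_pos': array([0.4667, 0.024 , 0.1851]), 'wrist_force': array([-0.228 ,  0.3585,  0.5719]), 'wrist_torque': array([ 0.0076, -0.006 , -0.0012])}
scene lid angle 0.017 z@hinge 0.1015 1047 1083
top lid angle 0.016 z@hinge 0.1004 1149 1332
```

View pics/s4.png

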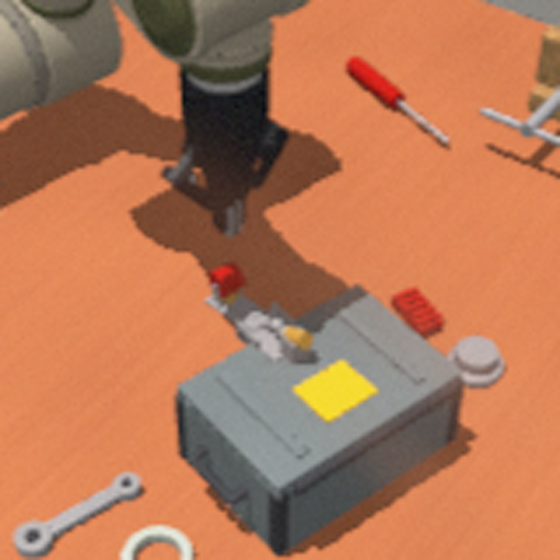

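The fingers (232,230) are clear above the roller (226,278). The lid stays down at 0.017 rad on the locked rocker.

```bash
python3 -c "
from station import manip
print(manip.close_job())"
```

```text
the job is handed in; nothing more can be done
None
```

The job is handed in (no verdict shown): the lid was pressed shut, the rocker snapped over, the roller was leaned on at about 11–12 N for over a second, then released; the lid stays held at about 0.017 rad, the highest force I read was about 12 N, and the bench items were left alone.

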